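# Slide the slate out over the container and sweep off the used capsules

## Task

Two used coffee capsules were left to drip on the slate tray on the raised wooden shelf. Working with the fingertips only, slide the slate along the shelf towards the steel container, both capsules riding on it, until it overhangs that end of the shelf by 4 cm (within 1 cm) and lies square to it, bridging the gap to the container; then push both capsules along the slate and off its overhanging end so that they drop into the container. Never grasp or lift the slate or the capsules, leave the slate overhanging like that, and leave the container and everything else where it stands.

Things in the scene. Friction and masses are not known exactly. Their poses are not given: they have to be found in the camera images.
- coffee_shelf: Low raised shelf, fixed: light bamboo top 220 (x) x 340 (y) x 15 mm on dark steel legs, upper face 95 mm above its origin. Origin: centre of its underside, at worktop height; x across its depth (away from the robot), y along its length, z up. Its two ends are at y = +170 and -170 mm. An espresso cup and two fresh capsules stand under it, fixed.
- slate: Thin dark grey slate tray, loose, 160 (x) x 220 (y) x 10 mm, 0.4 to 0.85 kg, lying on the shelf with its long side roughly along the shelf's y. Origin: centre of its underside; y along its 220 mm length, z up. It overhangs a shelf end by 40 mm when its origin is 100 mm from the shelf's origin along the shelf's y, towards that end.
- capsule_red: Red used coffee capsule standing on its flange on the slate, loose, about 15 g: bell shape, 37 mm flange diameter, 27 mm high. Origin: centre of its underside.
- capsule_gold: Gold-yellow used coffee capsule standing on its flange on the slate, loose, about 15 g: bell shape, 37 mm flange diameter, 27 mm high. Origin: centre of its underside. The two capsules stand beside each other across the slate, in separate lanes along its y.
- container: Open steel container, loose, 0.6 kg, on the worktop just beyond one end of the shelf (either end; 4 to 25 mm gap): 190 (x) x 160 (y) mm over its 11 mm flanged rim, 75 mm high, inside 168 x 138 mm, floor 3 mm thick. Origin: centre of its underside; x, y roughly along the shelf's x, y.
- latte_glass: Handled glass cup with milky coffee, about 80 x 111 x 64 mm, loose, on the worktop beyond the other end of the shelf. Origin: centre of its underside. Leave alone.
- honey_jar: Honey jar with a yellow lid, 57 x 61 x 95 mm, loose, on the worktop behind the shelf. Origin: centre of its underside. Leave alone.

How it is judged (in metres and radians):
On the way, in this order (a step that is already met when the one before it is completed fails the run):
1. the slate overhangs the container's end of the shelf by 40 mm (within 10 mm), square to it within 0.12 rad, flat and at rest, with both capsules still on it (((y of container in the frame of coffee_shelf above 0 m and y of slate in the frame of coffee_shelf between 0.09 and 0.11 m) or (y of container in the frame of coffee_shelf below 0 m and y of slate in the frame of coffee_shelf between -0.11 and -0.09 m)) and angle between the y axis of slate and the y axis of coffee_shelf, either way round below 0.12 rad and height (world z) of slate between 0.091 and 0.099 m and angle between slate's own z axis and vertical below 0.04 rad and linear speed of slate below 0.01 m/s and x of capsule_red in the frame of slate between -0.08 and 0.08 m and y of capsule_red in the frame of slate between -0.11 and 0.11 m and height (world z) of capsule_red between 0.1 and 0.13 m and x of capsule_gold in the frame of slate between -0.08 and 0.08 m and y of capsule_gold in the frame of slate between -0.11 and 0.11 m and height (world z) of capsule_gold between 0.1 and 0.13 m), for 0.2 s.
2. both capsules are in the container (x of capsule_red in the frame of container between -0.086 and 0.086 m and y of capsule_red in the frame of container between -0.071 and 0.071 m and z of each of capsule_red, capsule_gold in the frame of container below 0.06 m and x of capsule_gold in the frame of container between -0.086 and 0.086 m and y of capsule_gold in the frame of container between -0.071 and 0.071 m), for 0.2 s.
At the end, for the whole second after the job is handed in: The slate lies flat and still on the shelf, overhanging the container's end by 40 mm within 10 mm (its origin 90 to 110 mm from the shelf's along the shelf's y) and square within 0.12 rad; both capsules are inside the upright container, below its rim (all of step 2 and ((y of container in the frame of coffee_shelf above 0 m and y of slate in the frame of coffee_shelf between 0.09 and 0.11 m) or (y of container in the frame of coffee_shelf below 0 m and y of slate in the frame of coffee_shelf between -0.11 and -0.09 m)) and angle between the y axis of slate and the y axis of coffee_shelf, either way round below 0.12 rad and height (world z) of slate between 0.091 and 0.099 m and angle between slate's own z axis and vertical below 0.04 rad and linear speed of slate below 0.01 m/s and angle between container's own z axis and vertical below 0.05 rad); the robot touches nothing.
It fails at once if the slate is lifted (10 mm) or tipped (0.15 rad) (height (world z) of slate above 0.105 m or angle between slate's own z axis and vertical above 0.15 rad).
It fails at once if a capsule is lifted (its underside 30 mm above the slate) (height (world z) of any of capsule_red, capsule_gold above 0.135 m).
It fails at once if the container is shoved more than 20 mm or tipped (distance of container from where it was at the start of the episode above 0.02 m or angle between container's own z axis and vertical above 0.2 rad).
It fails at once if the glass of coffee or the honey jar is moved more than 15 mm (distance of any of latte_glass, honey_jar from where it was at the start of the episode above 0.015 m).
It also fails if it takes over 61 s, if anything falls off the work surface, if the arm or the gripper's body presses on something with over 40 N, if the wrist force passes 120 N, or if a joint passes its speed limit or range.

## Robot

A 6-joint arm with a two-finger parallel gripper is mounted at the origin on a cart in front of the work surface, level with it; the furniture and walls round the work are solid. World frame = base frame: x ahead of the robot, y to its left, z up, the work surface at z = 0. Lengths are in m, angles in degrees, forces in N, time in s.
With the tool pointing down it reaches from about 0.375 to 0.75 m from the base axis. Payload 9 kg.
Tool frame: the origin (TCP) lies at the very end of the fingers, on their centre line; the grasp point (between the pads) lies ctrl.grip_point_offset behind it (ctrl.grip_point_offset is the distance from the TCP to the grasp point, in m); z points along the fingers, y is the line along which they close (so a half turn about z gives the same grasp; the last joint's range is limited). The gripper opens to 85 mm and grips with 20 to 120 N. Pads are 22 mm wide; open, the fingers measure 114 mm over their backs; the gripper's body (76 mm by 85 mm) begins 54 mm behind the grasp point. The pads swing forward as they close: fully open they stand 13 mm farther back than shut.
Start: joints at [-78.02, 5.964, 5.575, 89.605, 0, 77.527], TCP at [0.248, -0.546, 0.231] pointing down, gripper open.
Joint ranges: [-171.21, 171.21], [-48.23, 106.86], [-62.78, 66.21], [-105.2, 120.99], [-86.42, 89.51], [-180, 180]. Speed limits (degrees/s): [127.2, 127.2, 147.25, 180, 180, 180].

## Interface

Orientations are given as [roll, pitch, yaw] about the fixed x, y, z axes, in that order (R = Rz(yaw) Ry(pitch) Rx(roll)).
In Python, from station import ctrl, cams, order gives the robot as it stands.
- The arm moves only by the tool move_arm, never from a script. Its argument "series" is a list of rows, each an object with "translation": the shift along the tool's x, y, z in mm, a list of three; "turn": the turn about the tool's z in rad; "fingers": the closure, from -1 (fully open) to 1 (shut). A call has 1 to 10 rows; each row shifts and turns the commanded pose from where the row before left it, along the tool's axes as they then stand; what a row does not reach is not made up. A row lasts 1/10 s, in which the tool goes at most 50 mm and 8.59 degrees, less where a joint would pass 70% of its speed; a pose out of reach is approached as far as the arm can. A call with a gripper value outside its range is refused whole. The fingers move at their own pace and stop on an object; the grip force is fixed at half the most. Time passes only in rows, so rows that do not move let the fingers close. It gives the time, the measured TCP pose, the force, the opening and the grip force at its end, in the units of the state.
- ctrl.observe(): the state, without advancing time (a new reading comes with each control period).
- cams.capture(name): name is "side" or "top"; returns a dict with "frame" (420x560x3 uint8, red, green, blue), "z_map" (420x560 float32, m along the optical axis (not along the pixel's ray), 0 where there is no reading), "fx", "fy", "cx", "cy" (pixels), "R" (3x3) and "t" (3): a world point X has camera coordinates R X + t. Camera axes: x right, y down, z forward; pixel columns grow to the right and rows downward; lengths in m; the calibration is good to about 2 mm. A picture is of the moment at which its call begins.
- order.sign_off(): hands the job in; it is judged then, once.
The state is a dict: "clock": time; "joint_positions": joint angles; "qvel": joint speeds; "tau": joint torques, N m; "tool_pos": TCP position; "tcp_rot": TCP orientation; "wrist_force": force on the tool from outside, world axes, zero at the start; "torque": the same for the moment, N m; "grip_width": finger opening in m; "grasp_force": force on a finger pad.
Only numpy, scipy, OpenCV 4.12 (cv2) and the standard library are available. Lean on these libraries where they do the work, as an engineer would, in place of code of your own. Each camera call takes 0.05 s, during which the arm holds its last target. There are 200 camera calls.

## Working session

There is one attempt and no reset: what is moved stays moved. The work goes in short steps, Python scripts to look and compute and a tool call to move; the robot and the scene stay as the last step left them, time stands still between calls to the robot, and variables do not carry over. Pictures are saved under pics/ and viewed, at most 10 in all, crops included, and the job is handed in when it is done.

Besides the shell and the picture viewer there is one more tool, called after ">>>" as name([rows], argument=value, ...), one row to a line, values as JSON. move_arm: Moves the arm, as the interface text tells. Its arguments: {"type":"object","properties":{"series":{"type":"array"}},"required":["series"]}

```bash
mkdir -p pics; cat > h.py <<'E'
import numpy as np, cv2
from station import ctrl, cams, order
def cloud(c):
    z=c["z_map"]; v,u=np.indices(z.shape)
    P=np.stack([(u-c["cx"])/c["fx"]*z,(v-c["cy"])/c["fy"]*z,z],-1)
    W=(P-c["t"])@c["R"]
    W[z==0]=np.nan
    return W
def save(c,n): cv2.imwrite(f"pics/{n}.png",c["frame"][...,::-1])
E
python3 - <<'E'
from h import *
for n in ("top","side"):
    c=cams.capture(n); save(c,n+"0"); np.savez(n+"0.npz",**c)
    print(n,-np.array(c["R"]).T@c["t"],np.array(c["R"])[2],c["fx"])
s=ctrl.observe(); print(s); print(ctrl.grip_point_offset)
E
```

```text
top [0.51933359 0.02304308 0.95930933] [ 0.04502158 -0.00106389 -0.99898545] 379.76958714904447
side [0.77526832 0.6152356  0.99594065] [-0.19738234 -0.54748121 -0.81320633] 409.8807566044698
{'clock': 0.1, 'joint_positions': array([-7.80195776e+01,  5.99675127e+00,  5.53163201e+00,  8.96030685e+01,
       -5.00150518e-05,  7.75269100e+01]), 'qvel': array([-0.01449179, -0.03928734,  0.15685345,  0.03046009, -0.05765805,
       -0.10738703]), 'tau': array([ 7.80255039e-03, -5.58206534e+01,  5.04719496e+01,  1.29674625e-02,
       -2.62107023e-04,  2.32322083e-05]), 'tool_pos': array([ 0.24832219, -0.54588612,  0.23058531]), 'tcp_rot': array([-1.79933411e+02, -1.46784367e-02,  2.44535038e+01]), 'wrist_force': array([ 0.27863242, -0.26020335,  0.05308739]), 'torque': array([0.02203647, 0.01098418, 0.01607278]), 'grasp_force': 0.0, 'grip_width': 0.08548731560293103}
0.0187
```

View pics/top0.png

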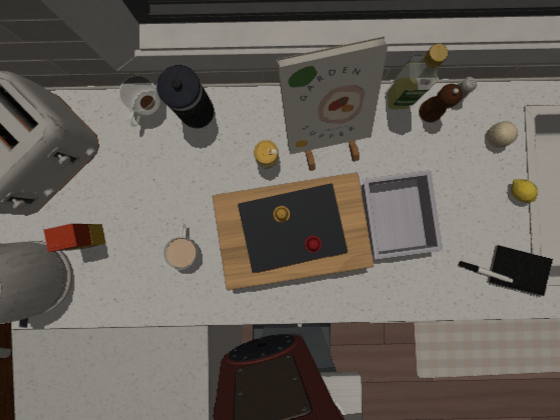

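View pics/side0.png

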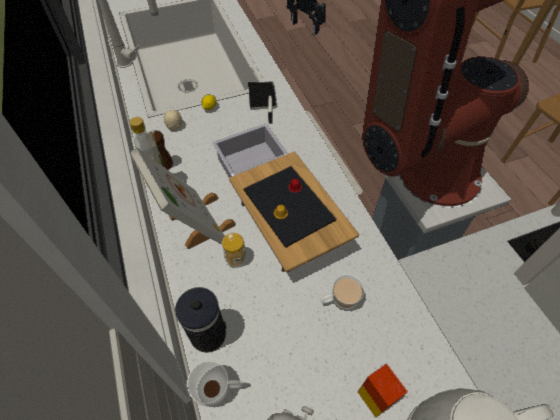

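The top view shows the shelf at cols 213–372 and rows 173–288, with the slate on it at cols 239–347. The gold capsule is at (282,214) and the red at (313,244). The container is at the right (-y) end, around (402,215), the glass at (181,253) and the jar at (266,153). The side view agrees.

```bash
cat >> h.py <<'E'
def onplane(c,pts,z):
    pts=np.asarray(pts,float).reshape(-1,2)
    R=np.array(c["R"]);t=np.array(c["t"]);o=-R.T@t
    d=np.c_[(pts[:,0]-c["cx"])/c["fx"],(pts[:,1]-c["cy"])/c["fy"],np.ones(len(pts))]@R
    return o+d*((z-o[2])/d[:,2])[:,None]
def rect(P):
    (cx,cy),(w,h),a=cv2.minAreaRect((np.asarray(P)[:,:2]*1000).astype(np.float32))
    if w>h: a+=90; w,h=h,w
    a=(a+90)%180-90  # direction of short side vs world x, so long side is y rotated by a
    return np.array([cx,cy,w,h,a]).round(1)
def big(m):
    cs,_=cv2.findContours(m.astype(np.uint8),cv2.RETR_EXTERNAL,cv2.CHAIN_APPROX_NONE)
    return max(cs,key=cv2.contourArea)[:,0]
def measure(c):
    W=cloud(c); h=cv2.cvtColor(c["frame"],cv2.COLOR_RGB2HSV); H,S,V=[h[...,i].astype(int) for i in range(3)]
    z=W[...,2]; o={}
    reg=(W[...,0]>.38)&(W[...,0]<.72)&(W[...,1]>-.3)&(W[...,1]<.25)
    wood=reg&(H>8)&(H<25)&(S>70)&(V>90)&(abs(z-.095)<.012)
    dark=reg&(V<75)&(S<90)&(z>.085)&(z<.118)
    k=np.ones((3,3),np.uint8)
    top=cv2.morphologyEx(cv2.morphologyEx((wood|dark).astype(np.uint8),cv2.MORPH_CLOSE,np.ones((7,7))),cv2.MORPH_OPEN,k)
    o["shelf"]=rect(onplane(c,big(top),.095))
    d=cv2.morphologyEx(cv2.morphologyEx(dark.astype(np.uint8),cv2.MORPH_CLOSE,k),cv2.MORPH_OPEN,k)
    o["slate"]=rect(onplane(c,big(d),.105))
    for n,m in (("red",((H<8)|(H>172))&(S>140)),("gold",(H>15)&(H<32)&(S>110))):
        m=m&reg&(z>.109)&(z<.145)&(W[...,0]<.66)
        b=big(m); p=b.mean(0)
        o[n]=np.r_[onplane(c,[p],.12)[0]*1000,np.nanmax(z[m])*1000,m.sum()].round(1)
    return o
E
python3 - <<'E'
from h import *
for n in ("top","side"):
    c=dict(np.load(n+"0.npz")); W=cloud(c)
    for k,v in measure(c).items(): print(n,k,v)
    z=W[...,2]
    m=(abs(z-.075)<.008)&(W[...,1]<-.10)&(W[...,1]>-.4)&(W[...,0]>.4)&(W[...,0]<.72)
    print("cont",rect(onplane(c,big(m),.075)))
    for nm,l,b in (("glass",(.38,.25),(.55,.45)),("jar",(.64,.02),(.78,.2))):
        q=(z>.03)&(z<.13)&(W[...,0]>l[0])&(W[...,0]<b[0])&(W[...,1]>l[1])&(W[...,1]<b[1])
        if q.any(): print(nm,W[q].min(0).round(3),W[q].max(0).round(3))
E
```

```text
top shelf [514.    3.3 218.7 338.1   8. ]
top slate [521.2   4.6 158.9 217.8  11.3]
top red [484.2 -41.1 120.  133.6 127. ]
top gold [552.1  27.6 120.  134.  122. ]
cont [ 547.3 -254.5  159.5  189.5  -83.5]
glass [0.429 0.25  0.035] [0.537 0.31  0.066]
jar [0.667 0.034 0.031] [0.724 0.089 0.098]
side shelf [513.1   8.7 219.4 341.4   7.9]
side slate [519.5   8.5 158.2 218.7  11.3]
side red [482.9 -33.9 120.  134.4  93. ]
side gold [550.9  34.9 120.  135.2 106. ]
cont [ 544.5 -253.6  157.   190.   -83.6]
glass [0.424 0.25  0.03 ] [0.534 0.313 0.066]
jar [0.665 0.02  0.03 ] [0.774 0.093 0.13 ]
```

The sizes match what was given in both views. Shelf yaw is 8.0°, slate 11.3°, and the container is at the -y end. The slate's centre sits at about y = 0 in the shelf frame, so it needs to slide 100 mm towards -y. I'll use tool yaw 98° (tool x = shelf +y) and push with the open fingers as two contacts.

>>> move_arm([
  {"translation": [0,0,0],"turn": -0.1284,"fingers": -1},
  {"translation": [0,0,0],"turn": -0.1284,"fingers": -1},
  {"translation": [0,0,0],"turn": -0.1284,"fingers": -1},
  {"translation": [0,0,0],"turn": -0.1284,"fingers": -1},
  {"translation": [0,0,0],"turn": -0.1284,"fingers": -1},
  {"translation": [0,0,0],"turn": -0.1284,"fingers": -1},
  {"translation": [0,0,0],"turn": -0.1284,"fingers": -1},
  {"translation": [0,0,0],"turn": -0.1284,"fingers": -1},
  {"translation": [0,0,0],"turn": -0.1284,"fingers": -1},
  {"translation": [0,0,0],"turn": -0.1284,"fingers": -1},
])

```text
clock: 1.1
tool_pos: [0.2483, -0.546, 0.2308]
tcp_rot: [-180.0, -0.0, 98.3]
wrist_force: [1.1, 0.3, 0.8]
grip_width: 0.0856
grasp_force: 0.0
```

>>> move_arm([
  {"translation": [32,17,0],"turn": 0,"fingers": -1},
  {"translation": [32,17,0],"turn": 0,"fingers": -1},
  {"translation": [32,17,0],"turn": 0,"fingers": -1},
  {"translation": [32,17,0],"turn": 0,"fingers": -1},
  {"translation": [32,17,0],"turn": 0,"fingers": -1},
  {"translation": [32,17,0],"turn": 0,"fingers": -1},
  {"translation": [32,17,0],"turn": 0,"fingers": -1},
  {"translation": [32,17,0],"turn": 0,"fingers": -1},
  {"translation": [32,17,0],"turn": 0,"fingers": -1},
  {"translation": [32,17,0],"turn": 0,"fingers": -1},
])

```text
clock: 2.1
tool_pos: [0.3722, -0.2041, 0.2311]
tcp_rot: [-180.0, -0.0, 98.0]
wrist_force: [0.9, 0.5, 0.4]
grip_width: 0.0856
grasp_force: 0.0
```

>>> move_arm([
  {"translation": [32,17,0],"turn": 0,"fingers": -1},
  {"translation": [32,17,0],"turn": 0,"fingers": -1},
  {"translation": [32,17,0],"turn": 0,"fingers": -1},
  {"translation": [32,17,0],"turn": 0,"fingers": -1},
  {"translation": [32,17,0],"turn": 0,"fingers": -1},
  {"translation": [32,17,0],"turn": 0,"fingers": -1},
  {"translation": [32,17,0],"turn": 0,"fingers": -1},
  {"translation": [32,17,0],"turn": 0,"fingers": -1},
  {"translation": [32,17,0],"turn": 0,"fingers": -1},
  {"translation": [0,0,0],"turn": 0,"fingers": -1},
])

```text
clock: 3.1
tool_pos: [0.4836, 0.1042, 0.2307]
tcp_rot: [-180.0, -0.1, 98.2]
wrist_force: [-0.5, 0.4, -0.4]
grip_width: 0.0852
grasp_force: 0.0
```

>>> move_arm([
  {"translation": [15,10,10],"turn": 0,"fingers": -1},
  {"translation": [15,10,20],"turn": 0,"fingers": -1},
  {"translation": [0,0,25],"turn": 0,"fingers": -1},
  {"translation": [0,0,25],"turn": 0,"fingers": -1},
  {"translation": [0,0,25],"turn": 0,"fingers": -1},
  {"translation": [0,0,10],"turn": 0,"fingers": -1},
  {"translation": [0,0,0],"turn": 0,"fingers": -1},
])

```text
clock: 3.8
tool_pos: [0.4978, 0.133, 0.1149]
tcp_rot: [-179.8, -0.0, 98.0]
wrist_force: [-0.6, -0.1, 0.2]
grip_width: 0.0854
grasp_force: 0.0
```

```bash
python3 - <<'E'
from h import *
c=cams.capture("side"); f=c["frame"][150:300,200:400]
cv2.imwrite("pics/a.png",cv2.resize(f,(800,600),interpolation=cv2.INTER_CUBIC)[...,::-1])
s=ctrl.observe(); print(s["tool_pos"],s["tcp_rot"],s["wrist_force"])
E
```

```text
[0.49870722 0.13305711 0.11633646] [-1.79954137e+02  2.35987645e-03  9.79972048e+01] [-0.08570389  0.13915842 -0.03011338]
```

View pics/a.png

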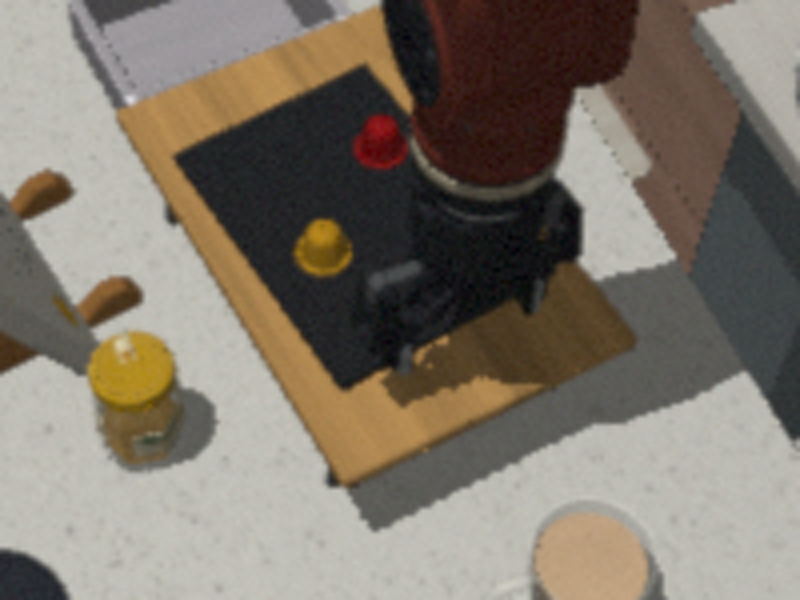

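The side crop shows the open fingers just beyond the slate's near end, with a visible tip at about (405,365) still above the shelf. I'll back off 6 mm and feel for the shelf in small steps.

>>> move_arm([
  {"translation": [6,0,0],"turn": 0,"fingers": -1},
  {"translation": [0,0,6],"turn": 0,"fingers": -1},
  {"translation": [0,0,6],"turn": 0,"fingers": -1},
  {"translation": [0,0,2],"turn": 0,"fingers": -1},
  {"translation": [0,0,0],"turn": 0,"fingers": -1},
  {"translation": [0,0,0],"turn": 0,"fingers": -1},
])

```text
clock: 4.45
tool_pos: [0.4982, 0.1393, 0.1023]
tcp_rot: [-180.0, 0.0, 98.0]
wrist_force: [-0.1, -0.4, -0.0]
grip_width: 0.0851
grasp_force: 0.0
```

>>> move_arm([
  {"translation": [0,0,3],"turn": 0,"fingers": -1},
  {"translation": [0,0,3],"turn": 0,"fingers": -1},
  {"translation": [0,0,0],"turn": 0,"fingers": -1},
  {"translation": [0,0,0],"turn": 0,"fingers": -1},
])

```text
clock: 4.85
tool_pos: [0.4981, 0.1393, 0.0961]
tcp_rot: [-180.0, 0.0, 98.0]
wrist_force: [-0.0, -0.4, 0.1]
grip_width: 0.0853
grasp_force: 0.0
```

```bash
python3 - <<'E'
from h import *
s=ctrl.observe(); print(s["tool_pos"],s["tcp_rot"],s["wrist_force"])
for n in ("side","top"):
    c=cams.capture(n); W=cloud(c)
    q=(W[...,0]>.42)&(W[...,0]<.58)&(W[...,1]>.125)&(W[...,1]<.175)&(W[...,2]>.097)
    v=(c["frame"].max(-1)<90)&q
    print(n,v.sum(),np.sort(W[v][:,2])[:12].round(4))
E
```

```text
[0.49805226 0.13934108 0.09612681] [-1.79983739e+02  1.69974322e-03  9.80206231e+01] [-0.03184496 -0.36262594  0.10064305]
side 3199 [0.097  0.097  0.097  0.0971 0.0971 0.0971 0.0971 0.0971 0.0972 0.0972
 0.0972 0.0973]
top 2772 [0.1029 0.1038 0.1628 0.165  0.1656 0.1735 0.1752 0.176  0.1786 0.1824
 0.1825 0.1849]
```

>>> move_arm([
  {"translation": [0,0,3],"turn": 0,"fingers": -1},
  {"translation": [0,0,3],"turn": 0,"fingers": -1},
  {"translation": [0,0,2],"turn": 0,"fingers": -1},
  {"translation": [0,0,0],"turn": 0,"fingers": -1},
  {"translation": [0,0,0],"turn": 0,"fingers": -1},
])

```text
clock: 5.45
tool_pos: [0.4981, 0.1393, 0.0882]
tcp_rot: [-180.0, 0.0, 98.0]
wrist_force: [-0.6, -0.1, 1.0]
grip_width: 0.0853
grasp_force: 0.0
```

>>> move_arm([
  {"translation": [0,0,2],"turn": 0,"fingers": -1},
  {"translation": [0,0,0],"turn": 0,"fingers": -1},
  {"translation": [0,0,0],"turn": 0,"fingers": -1},
])

```text
clock: 5.75
tool_pos: [0.4981, 0.1393, 0.0862]
tcp_rot: [-180.0, 0.0, 98.0]
wrist_force: [-0.3, 0.3, -0.5]
grip_width: 0.0855
grasp_force: 0.0
```

>>> move_arm([
  {"translation": [0,0,1.5],"turn": 0,"fingers": -1},
  {"translation": [0,0,0],"turn": 0,"fingers": -1},
  {"translation": [0,0,0],"turn": 0,"fingers": -1},
])

```text
clock: 6.05
tool_pos: [0.4981, 0.1393, 0.0847]
tcp_rot: [-180.0, 0.0, 98.0]
wrist_force: [0.0, 0.1, -0.1]
grip_width: 0.0856
grasp_force: 0.0
```

Tips are at about 98 mm, below the slate's top edge and clear of the shelf. Pushing now.

>>> move_arm([
  {"translation": [-3,0,0],"turn": 0,"fingers": -1},
  {"translation": [-3,0,0],"turn": 0,"fingers": -1},
  {"translation": [-3,0,0],"turn": 0,"fingers": -1},
  {"translation": [-3,0,0],"turn": 0,"fingers": -1},
  {"translation": [-3,0,0],"turn": 0,"fingers": -1},
  {"translation": [-3,0,0],"turn": 0,"fingers": -1},
  {"translation": [-3,0,0],"turn": 0,"fingers": -1},
  {"translation": [-3,0,0],"turn": 0,"fingers": -1},
  {"translation": [-3,0,0],"turn": 0,"fingers": -1},
  {"translation": [-3,0,0],"turn": 0,"fingers": -1},
])

```text
clock: 7.05
tool_pos: [0.5024, 0.1095, 0.0848]
tcp_rot: [180.0, -0.0, 98.0]
wrist_force: [-0.0, 4.2, 0.4]
grip_width: 0.0854
grasp_force: 1.9
```

```bash
python3 - <<'E'
from h import *
for n in ("top","side"):
    c=cams.capture(n); save(c,n+"b"); 
    try:
        for k,v in measure(c).items(): print(n,k,v)
    except Exception as e: print(e)
E
```

```text
top shelf [514.2   3.3 218.3 337.1   8. ]
top slate [519.1 -13.5 158.2 214.3   8.9]
top red [480.4 -55.6 120.  134.6 126. ]
top gold [551.1  10.1 120.  132.6 128. ]
side shelf [514.2   8.7 219.8 341.1   8.3]
side slate [519.9  -7.8 152.4 219.6   8.4]
side red [481.7 -52.  120.  134.   64. ]
side gold [549.3  14.7 120.  140.9 109. ]
```

View pics/topb.png

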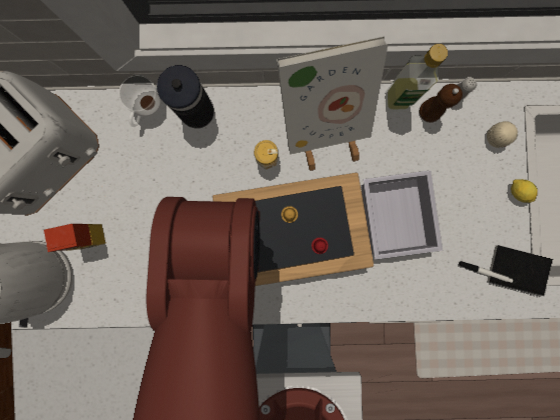

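The top view shows the slate moved about 17 mm and squared up to within 1°, with both capsules riding at (290,214) and (320,245). About 83 mm remain.

>>> move_arm([
  {"translation": [-3,0,0],"turn": 0,"fingers": -1},
  {"translation": [-4,0,0],"turn": 0,"fingers": -1},
  {"translation": [-4,0,0],"turn": 0,"fingers": -1},
  {"translation": [-4,0,0],"turn": 0,"fingers": -1},
  {"translation": [-4,0,0],"turn": 0,"fingers": -1},
  {"translation": [-4,0,0],"turn": 0,"fingers": -1},
  {"translation": [-4,0,0],"turn": 0,"fingers": -1},
  {"translation": [-4,0,0],"turn": 0,"fingers": -1},
  {"translation": [-4,0,0],"turn": 0,"fingers": -1},
  {"translation": [-3,0,0],"turn": 0,"fingers": -1},
])

```text
clock: 8.15
tool_pos: [0.5077, 0.0717, 0.0848]
tcp_rot: [-180.0, 0.0, 98.0]
wrist_force: [-1.2, 4.7, 0.2]
grip_width: 0.0853
grasp_force: 2.5
```

>>> move_arm([
  {"translation": [-3,0,0],"turn": 0,"fingers": -1},
  {"translation": [-4,0,0],"turn": 0,"fingers": -1},
  {"translation": [-4,0,0],"turn": 0,"fingers": -1},
  {"translation": [-4,0,0],"turn": 0,"fingers": -1},
  {"translation": [-4,0,0],"turn": 0,"fingers": -1},
  {"translation": [-4,0,0],"turn": 0,"fingers": -1},
  {"translation": [-3,0,0],"turn": 0,"fingers": -1},
  {"translation": [-2,0,0],"turn": 0,"fingers": -1},
  {"translation": [-1,0,0],"turn": 0,"fingers": -1},
  {"translation": [0,0,0],"turn": 0,"fingers": -1},
])

```text
clock: 9.15
tool_pos: [0.5117, 0.043, 0.0848]
tcp_rot: [-180.0, 0.0, 98.0]
wrist_force: [-0.7, 2.2, 1.0]
grip_width: 0.0854
grasp_force: 1.4
```

```bash
python3 - <<'E'
from h import *
for n in ("top","side"):
    c=cams.capture(n); save(c,n+"c"); 
    try:
        for k,v in measure(c).items(): print(n,k,v)
    except Exception as e: print(e)
E
```

```text
top shelf [524.1 -66.1 217.9 249.3   8. ]
top slate [ 531.3 -110.6  152.5  159.5  -82.7]
top red [ 487.5 -120.4  120.   132.3  130. ]
top gold [559.1 -62.5 120.  133.   50. ]
side shelf [515.2  -7.1 220.5 373.    8.1]
side slate [533.1 -73.5 142.4 219.3   8.1]
side red [ 494.6 -118.8  120.   131.2   20. ]
side gold [557.  -50.2 120.  133.6 103. ]
```

View pics/topc.png

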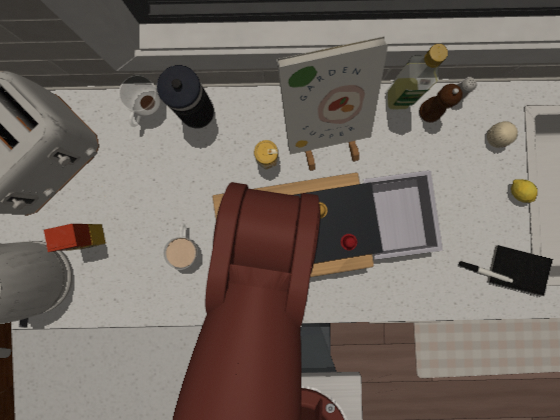

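The slate front now overlaps the container, with its edge near col 378, and both capsules are still on it. The TCP-based and camera estimates agree that the slate centre is at -84 mm, so 16 mm more.

>>> move_arm([
  {"translation": [-2,0,0],"turn": 0,"fingers": -1},
  {"translation": [-3,0,0],"turn": 0,"fingers": -1},
  {"translation": [-3,0,0],"turn": 0,"fingers": -1},
  {"translation": [-3,0,0],"turn": 0,"fingers": -1},
  {"translation": [-3,0,0],"turn": 0,"fingers": -1},
  {"translation": [-2,0,0],"turn": 0,"fingers": -1},
  {"translation": [0,0,0],"turn": 0,"fingers": -1},
  {"translation": [0,0,0],"turn": 0,"fingers": -1},
  {"translation": [0,0,0],"turn": 0,"fingers": -1},
])

```text
clock: 10.15
tool_pos: [0.514, 0.027, 0.0848]
tcp_rot: [-180.0, 0.1, 98.0]
wrist_force: [-0.2, 0.3, 0.4]
grip_width: 0.0855
grasp_force: 0.0
```

>>> move_arm([
  {"translation": [5,0,0],"turn": 0,"fingers": -1},
  {"translation": [10,0,0],"turn": 0,"fingers": -1},
  {"translation": [15,0,-20],"turn": 0,"fingers": -1},
  {"translation": [20,0,-40],"turn": 0,"fingers": 0},
  {"translation": [40,0,-30],"turn": 0,"fingers": 0.3},
  {"translation": [40,0,0],"turn": 0,"fingers": 0.5},
  {"translation": [40,0,0],"turn": 0,"fingers": 0.5},
  {"translation": [0,0,0],"turn": 0,"fingers": 0.5},
])

```text
clock: 10.95
tool_pos: [0.4889, 0.2002, 0.1751]
tcp_rot: [180.0, -0.0, 98.3]
wrist_force: [0.4, -1.0, 0.2]
grip_width: 0.0212
grasp_force: 0.0
```

```bash
python3 - <<'E'
from h import *
s=ctrl.observe(); print(s["tool_pos"],s["grip_width"])
for n in ("top","side"):
    c=cams.capture(n); save(c,n+"d"); np.savez(n+"d.npz",**c)
    try:
        for k,v in measure(c).items(): print(n,k,v)
    except Exception as e: print(e)
E
```

```text
[0.48893684 0.20022915 0.17512411] 0.021248248109843024
top shelf [517.2 -17.6 218.3 380.3   8. ]
top slate [529.2 -94.4 159.  219.1   7.9]
top red [ 489.1 -136.4  120.   133.6  128. ]
top gold [560.9 -71.6 120.  132.7 125. ]
side shelf [516.1 -15.7 220.3 391.4   7.8]
side slate [527.2 -90.7 158.6 221.6   8.2]
side red [ 487.1 -132.8  120.   135.5   88. ]
side gold [560.2 -67.  120.  133.6  95. ]
```

View pics/topd.png

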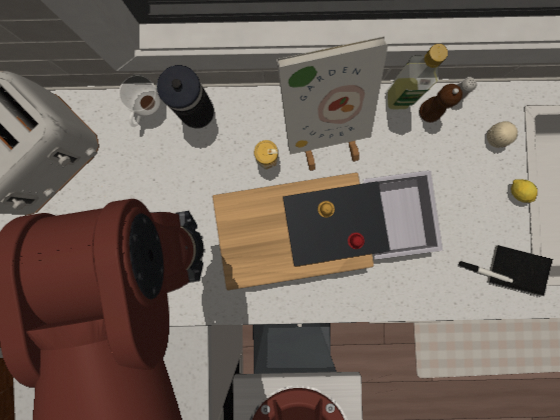

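The slate is at -99 to -100 mm in the shelf frame and square within 0.3°, with both capsules on it: red at (357,241) and gold at (327,209) in the top view. The arm is clear, so step 1 is met. In the shelf frame red is at (-45, -136) and gold at (36, -81). Next I go behind red with a 15 mm finger gap as a cradle.

>>> move_arm([
  {"translation": [-29,-5,0],"turn": 0,"fingers": 0.65},
  {"translation": [-29,-5,0],"turn": 0,"fingers": 0.65},
  {"translation": [-29,-5,0],"turn": 0,"fingers": 0.65},
  {"translation": [-29,-5,0],"turn": 0,"fingers": 0.65},
  {"translation": [-29,-5,0],"turn": 0,"fingers": 0.65},
  {"translation": [-29,-5,0],"turn": 0,"fingers": 0.65},
  {"translation": [-29,-5,0],"turn": 0,"fingers": 0.65},
  {"translation": [-29,-5,0],"turn": 0,"fingers": 0.65},
  {"translation": [-29,-5,0],"turn": 0,"fingers": 0.65},
  {"translation": [-29,-2.5,0],"turn": 0,"fingers": 0.65},
])

```text
clock: 12.05
tool_pos: [0.483, -0.1001, 0.1748]
tcp_rot: [-180.0, 0.0, 97.9]
wrist_force: [1.0, -0.1, 0.2]
grip_width: 0.0149
grasp_force: 0.0
```

>>> move_arm([
  {"translation": [0,0,0],"turn": 0,"fingers": 0.65},
  {"translation": [0,0,0],"turn": 0,"fingers": 0.65},
  {"translation": [0,0,10],"turn": 0,"fingers": 0.65},
  {"translation": [0,0,10],"turn": 0,"fingers": 0.65},
  {"translation": [0,0,10],"turn": 0,"fingers": 0.65},
  {"translation": [0,0,0],"turn": 0,"fingers": 0.65},
])

```text
clock: 12.65
tool_pos: [0.4826, -0.0969, 0.1426]
tcp_rot: [-179.9, -0.1, 98.1]
wrist_force: [-0.7, -0.8, 0.1]
grip_width: 0.0152
grasp_force: 0.0
```

>>> move_arm([
  {"translation": [4,0,5],"turn": 0,"fingers": 0.65},
  {"translation": [0,0,8],"turn": 0,"fingers": 0.65},
  {"translation": [0,0,8],"turn": 0,"fingers": 0.65},
  {"translation": [0,0,6],"turn": 0,"fingers": 0.65},
  {"translation": [0,0,4],"turn": 0,"fingers": 0.65},
  {"translation": [0,0,2],"turn": 0,"fingers": 0.65},
  {"translation": [0,0,0],"turn": 0,"fingers": 0.65},
  {"translation": [0,0,0],"turn": 0,"fingers": 0.65},
])

```text
clock: 13.45
tool_pos: [0.4832, -0.0941, 0.112]
tcp_rot: [180.0, 0.0, 98.0]
wrist_force: [0.8, 0.0, 0.3]
grip_width: 0.0151
grasp_force: 0.0
```

```bash
python3 - <<'E'
from h import *
s=ctrl.observe(); print(s["tool_pos"],s["wrist_force"])
c=cams.capture("side"); f=c["frame"][130:250,210:370]
cv2.imwrite("pics/e.png",cv2.resize(f,(800,600),interpolation=cv2.INTER_CUBIC)[...,::-1])
for k,v in measure(c).items(): print(k,v)
E
```

```text
[ 0.48320692 -0.09414647  0.11201488] [0.77114245 0.01875599 0.30888483]
shelf [515.8 -15.3 220.5 390.4   7.9]
slate [527.2 -90.3 158.7 220.6   8.3]
red [ 492.4 -145.   120.   130.5    7. ]
gold [560.  -67.  120.  135.1  93. ]
```

View pics/e.png

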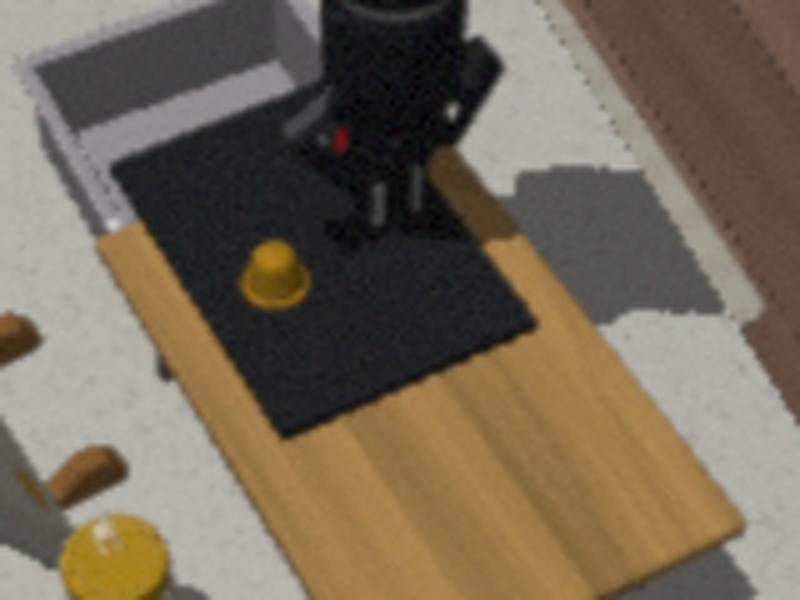

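The fingers stand behind red (red glimpse at (340,138)) and well clear of gold at (275,275). I'll lower them 3 mm and push red along its lane.

>>> move_arm([
  {"translation": [0,0,1.5],"turn": 0,"fingers": 0.65},
  {"translation": [0,0,1.5],"turn": 0,"fingers": 0.65},
  {"translation": [-3,0,0],"turn": 0,"fingers": 0.65},
  {"translation": [-3,0,0],"turn": 0,"fingers": 0.65},
  {"translation": [-3,0,0],"turn": 0,"fingers": 0.65},
  {"translation": [-3,0,0],"turn": 0,"fingers": 0.65},
  {"translation": [-4,0,0],"turn": 0,"fingers": 0.65},
  {"translation": [-4,0,0],"turn": 0,"fingers": 0.65},
  {"translation": [-5,0,0],"turn": 0,"fingers": 0.65},
  {"translation": [-5,0,0],"turn": 0,"fingers": 0.65},
])

```text
clock: 14.5
tool_pos: [0.4873, -0.1242, 0.1088]
tcp_rot: [180.0, 0.0, 98.0]
wrist_force: [0.5, -0.3, -0.2]
grip_width: 0.0153
grasp_force: 0.0
```

>>> move_arm([
  {"translation": [-5,0,0],"turn": 0,"fingers": 0.65},
  {"translation": [-5,0,0],"turn": 0,"fingers": 0.65},
  {"translation": [-5,0,0],"turn": 0,"fingers": 0.65},
  {"translation": [-5,0,0],"turn": 0,"fingers": 0.65},
  {"translation": [-4,0,0],"turn": 0,"fingers": 0.65},
])

```text
clock: 15.0
tool_pos: [0.4906, -0.148, 0.1088]
tcp_rot: [-180.0, 0.0, 98.0]
wrist_force: [0.5, -0.3, -0.0]
grip_width: 0.0149
grasp_force: 0.0
```

```bash
python3 - <<'E'
from h import *
c=cams.capture("top"); f=c["frame"][160:280,300:460]
cv2.imwrite("pics/f.png",cv2.resize(f,(800,600),interpolation=cv2.INTER_CUBIC)[...,::-1])
c=cams.capture("side")
for k,v in measure(c).items(): print(k,v)
E
```

```text
shelf [515.8 -14.9 220.5 390.3   7.9]
slate [527.2 -90.4 158.7 220.4   8.2]
red [ 509.8 -152.5  120.   125.1    6. ]
gold [560.3 -67.9 120.  134.5  97. ]
```

View pics/f.png

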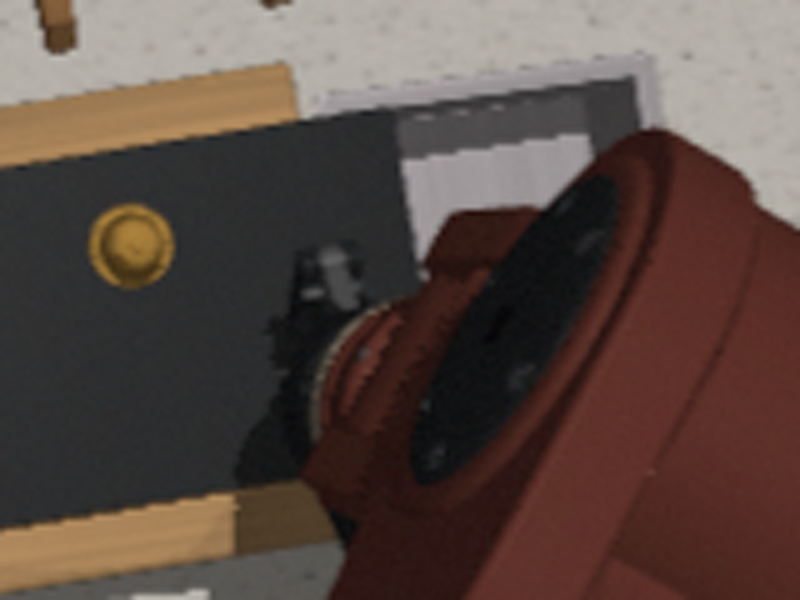

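Red is hidden under the arm. The slate hasn't moved (edge near col 410 of the crop) and gold is undisturbed at (132,245). I'll keep pushing past the edge.

>>> move_arm([
  {"translation": [-5,0,0],"turn": 0,"fingers": 0.65},
  {"translation": [-5,0,0],"turn": 0,"fingers": 0.65},
  {"translation": [-5,0,0],"turn": 0,"fingers": 0.65},
  {"translation": [-5,0,0],"turn": 0,"fingers": 0.65},
  {"translation": [-5,0,0],"turn": 0,"fingers": 0.65},
  {"translation": [-5,0,0],"turn": 0,"fingers": 0.65},
  {"translation": [-5,0,0],"turn": 0,"fingers": 0.65},
  {"translation": [-5,0,0],"turn": 0,"fingers": 0.65},
  {"translation": [-5,0,0],"turn": 0,"fingers": 0.65},
  {"translation": [-5,0,0],"turn": 0,"fingers": 0.65},
])

```text
clock: 16.1
tool_pos: [0.4977, -0.1975, 0.109]
tcp_rot: [180.0, 0.0, 98.0]
wrist_force: [-0.6, 0.2, 0.7]
grip_width: 0.0152
grasp_force: 0.4
```

>>> move_arm([
  {"translation": [-5,0,0],"turn": 0,"fingers": 0.65},
  {"translation": [-3,0,0],"turn": 0,"fingers": 0.65},
  {"translation": [0,0,0],"turn": 0,"fingers": 0.65},
  {"translation": [0,0,0],"turn": 0,"fingers": 0.65},
  {"translation": [0,0,-15],"turn": 0,"fingers": 0.65},
  {"translation": [0,0,-25],"turn": 0,"fingers": 0.65},
  {"translation": [0,0,-25],"turn": 0,"fingers": 0.65},
  {"translation": [30,0,0],"turn": 0,"fingers": 0.65},
  {"translation": [30,10,0],"turn": 0,"fingers": 0.65},
  {"translation": [30,15,0],"turn": 0,"fingers": 0.65},
])

```text
clock: 17.1
tool_pos: [0.511, -0.1115, 0.1755]
tcp_rot: [179.9, 0.1, 98.0]
wrist_force: [-0.2, 1.0, 0.1]
grip_width: 0.0154
grasp_force: 0.0
```

>>> move_arm([
  {"translation": [30,20,0],"turn": 0,"fingers": 0.65},
  {"translation": [30,20,0],"turn": 0,"fingers": 0.65},
  {"translation": [20,16,0],"turn": 0,"fingers": 0.65},
  {"translation": [0,0,0],"turn": 0,"fingers": 0.65},
  {"translation": [0,0,0],"turn": 0,"fingers": 0.65},
])

```text
clock: 17.6
tool_pos: [0.5554, -0.0249, 0.1747]
tcp_rot: [180.0, 0.0, 98.1]
wrist_force: [-0.0, 0.2, -0.5]
grip_width: 0.0152
grasp_force: 0.0
```

```bash
python3 - <<'E'
from h import *
s=ctrl.observe(); print(s["tool_pos"])
for n in ("top","side"):
    c=cams.capture(n); W=cloud(c); h=cv2.cvtColor(c["frame"],cv2.COLOR_RGB2HSV).astype(int)
    if n=="side": a=c["frame"]
    else: b=c["frame"]
    m=((h[...,0]<8)|(h[...,0]>172))&(h[...,1]>140)&(W[...,0]>.4)&(W[...,0]<.66)&(W[...,1]<-.1)&(W[...,1]>-.35)&(W[...,2]<.15)
    print(n,"red",m.sum(),np.nanmean(W[m],0).round(3))
    try:
        for k,v in measure(c).items(): print(n,k,v)
    except Exception as e: print(e)
cv2.imwrite("pics/g.png",cv2.resize(np.hstack([b[150:290,300:460],a[110:250,190:350]]),(800,350))[...,::-1])
E
```

```text
[ 0.55536416 -0.02487607  0.17465623]
top red 0 [nan nan nan]
max() iterable argument is empty
side red 0 [nan nan nan]
max() iterable argument is empty<stdin>:8: RuntimeWarning: Mean of empty slice
```

View pics/g.png

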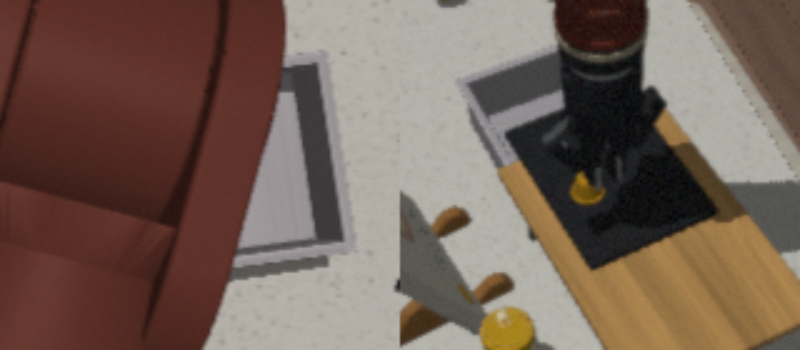

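Gold is untouched at (587,190), but red is hidden behind the arm in both views. I'll back off to check on it.

>>> move_arm([
  {"translation": [35,-1,0],"turn": 0,"fingers": 0.65},
  {"translation": [35,0,0],"turn": 0,"fingers": 0.65},
  {"translation": [35,0,0],"turn": 0,"fingers": 0.65},
  {"translation": [35,0,0],"turn": 0,"fingers": 0.65},
  {"translation": [35,0,0],"turn": 0,"fingers": 0.65},
  {"translation": [0,0,0],"turn": 0,"fingers": 0.65},
  {"translation": [0,0,0],"turn": 0,"fingers": 0.65},
])

```text
clock: 18.4
tool_pos: [0.5297, 0.1475, 0.1741]
tcp_rot: [180.0, 0.0, 98.0]
wrist_force: [-0.5, -1.1, 0.4]
grip_width: 0.015
grasp_force: 0.0
```

```bash
cat >> h.py <<'E'
def report():
    s=ctrl.observe(); p=s["tool_pos"]*1000; d=p[:2]-[513.9,6]; a=np.radians(8)
    print("tcp",p.round(1),"shelf",(d[0]*np.cos(a)+d[1]*np.sin(a)).round(1),(-d[0]*np.sin(a)+d[1]*np.cos(a)).round(1))
    for n in ("top","side"):
        c=cams.capture(n); save(c,n+str(s["clock"])); W=cloud(c); h=cv2.cvtColor(c["frame"],cv2.COLOR_RGB2HSV).astype(int)
        r=(W[...,0]>.4)&(W[...,0]<.66)&(W[...,1]<.1)&(W[...,1]>-.4)&(W[...,2]<.14)
        for k,q in (("red",((h[...,0]<8)|(h[...,0]>172))&(h[...,1]>120)&(h[...,2]>50)),("gold",(h[...,0]>17)&(h[...,0]<32)&(h[...,1]>120))):
            m=r&q&((k=="red")|(W[...,2]>.108)|(W[...,1]<-.185))&((W[...,2]<.07)|(W[...,2]>.108))
            if m.sum()>5: print(n,k,m.sum(),np.median(W[m],0).round(3),np.argwhere(m).mean(0).round(0)[::-1])
        try: print(n,"slate",measure(c)["slate"])
        except Exception: print(n,"slate",rect(onplane(c,big((c["frame"].max(-1)<75)&(abs(W[...,2]-.105)<.008)&r),.105)))
        m=(abs(W[...,2]-.075)<.006)&(W[...,1]<-.16)&(W[...,1]>-.4)&(W[...,0]>.4)&(W[...,0]<.72)
        q=W[m&(W[...,1]<-.25)]; print(n,"cont far/side extents",q.min(0).round(3),q.max(0).round(3))
E
python3 -c "
from h import *
report()
for n in ('top','side'):
    c=dict(np.load(n+'0.npz'));W=cloud(c)
    m=(abs(W[...,2]-.075)<.006)&(W[...,1]<-.25)&(W[...,1]>-.4)&(W[...,0]>.4)&(W[...,0]<.72);q=W[m];print('start',n,q.min(0).round(3),q.max(0).round(3))
"
```

```text
tcp [529.7 147.5 174.1] shelf 35.4 137.9
top red 14 [ 0.486 -0.236  0.026] [390. 240.]
top gold 125 [ 0.56  -0.07   0.129] [326. 209.]
top slate [529.  -94.2 158.7 218.1   7.9]
top cont far/side extents [ 0.452 -0.344  0.069] [ 0.65  -0.25   0.079]
side gold 106 [ 0.56  -0.063  0.125] [265. 184.]
side slate [527.1 -89.7 159.2 224.    8. ]
side cont far/side extents [ 0.45  -0.342  0.069] [ 0.647 -0.25   0.08 ]
start top [ 0.453 -0.344  0.069] [ 0.65  -0.25   0.078]
start side [ 0.45  -0.344  0.069] [ 0.647 -0.25   0.079]
```

Red lies in the container (z ≈ 26 mm), and the slate and container haven't moved. Now the same for gold.

>>> move_arm([
  {"translation": [-35,0,0],"turn": 0,"fingers": 0.65},
  {"translation": [-35,0,0],"turn": 0,"fingers": 0.65},
  {"translation": [-35,0,0],"turn": 0,"fingers": 0.65},
  {"translation": [-35,0,0],"turn": 0,"fingers": 0.65},
  {"translation": [-30,0,0],"turn": 0,"fingers": 0.65},
  {"translation": [-7,0,0],"turn": 0,"fingers": 0.65},
  {"translation": [0,0,0],"turn": 0,"fingers": 0.65},
  {"translation": [0,0,10],"turn": 0,"fingers": 0.65},
  {"translation": [0,0,10],"turn": 0,"fingers": 0.65},
  {"translation": [0,0,0],"turn": 0,"fingers": 0.65},
])

```text
clock: 19.5
tool_pos: [0.5533, -0.0262, 0.1515]
tcp_rot: [-179.8, -0.1, 98.1]
wrist_force: [0.1, -0.7, -0.1]
grip_width: 0.015
grasp_force: 0.0
```

```bash
python3 -c "
from h import *
report()"
```

```text
tcp [553.3 -26.2 151.5] shelf 34.5 -37.4
top slate [ 466.8 -213.7    0.     0.     0. ]
top cont far/side extents [ 0.452 -0.344  0.069] [ 0.65  -0.25   0.079]
side gold 31 [ 0.568 -0.061  0.114] [262. 187.]
side slate [526.3 -89.2 160.9 223.    8.1]
side cont far/side extents [ 0.509 -0.337  0.069] [ 0.647 -0.251  0.079]
```

>>> move_arm([
  {"translation": [0,1,8],"turn": 0,"fingers": 0.65},
  {"translation": [0,0,8],"turn": 0,"fingers": 0.65},
  {"translation": [0,0,8],"turn": 0,"fingers": 0.65},
  {"translation": [0,0,8],"turn": 0,"fingers": 0.65},
  {"translation": [0,0,6],"turn": 0,"fingers": 0.65},
  {"translation": [0,0,3],"turn": 0,"fingers": 0.65},
  {"translation": [0,0,1.5],"turn": 0,"fingers": 0.65},
  {"translation": [0,0,0],"turn": 0,"fingers": 0.65},
  {"translation": [0,0,0],"turn": 0,"fingers": 0.65},
])

```text
clock: 20.5
tool_pos: [0.5557, -0.0274, 0.1116]
tcp_rot: [180.0, 0.0, 98.0]
wrist_force: [0.4, 0.3, -0.3]
grip_width: 0.0148
grasp_force: 0.0
```

>>> move_arm([
  {"translation": [-3,0,0],"turn": 0,"fingers": 0.65},
  {"translation": [-3,0,0],"turn": 0,"fingers": 0.65},
  {"translation": [-3,0,0],"turn": 0,"fingers": 0.65},
  {"translation": [-3,0,0],"turn": 0,"fingers": 0.65},
  {"translation": [-3,0,0],"turn": 0,"fingers": 0.65},
  {"translation": [-3,0,0],"turn": 0,"fingers": 0.65},
  {"translation": [-4,0,0],"turn": 0,"fingers": 0.65},
  {"translation": [-4,0,0],"turn": 0,"fingers": 0.65},
  {"translation": [-5,0,0],"turn": 0,"fingers": 0.65},
  {"translation": [-5,0,0],"turn": 0,"fingers": 0.65},
])

```text
clock: 21.5
tool_pos: [0.5606, -0.0634, 0.1113]
tcp_rot: [-180.0, 0.0, 98.0]
wrist_force: [0.3, 0.1, 0.4]
grip_width: 0.0149
grasp_force: 0.1
```

```bash
python3 -c "
from h import *
report()"
```

```text
tcp [560.6 -63.4 111.3] shelf 36.5 -75.2
top slate [530.1 -13.2  58.2 134.1 -82. ]
top cont far/side extents [ 0.454 -0.345  0.069] [ 0.629 -0.271  0.078]
side gold 22 [ 0.555 -0.076  0.122] [265. 181.]
side slate [523.2 -89.9 167.4 222.1   7.9]
side cont far/side extents [ 0.533 -0.336  0.069] [ 0.647 -0.251  0.079]
```

>>> move_arm([
  {"translation": [-4,0,0],"turn": 0,"fingers": 0.65},
  {"translation": [-5,0,1],"turn": 0,"fingers": 0.65},
  {"translation": [-5,0,1],"turn": 0,"fingers": 0.65},
  {"translation": [-5,0,0],"turn": 0,"fingers": 0.65},
  {"translation": [-5,0,0],"turn": 0,"fingers": 0.65},
  {"translation": [-5,0,0],"turn": 0,"fingers": 0.65},
  {"translation": [-5,0,0],"turn": 0,"fingers": 0.65},
  {"translation": [-5,0,0],"turn": 0,"fingers": 0.65},
  {"translation": [-5,0,0],"turn": 0,"fingers": 0.65},
  {"translation": [-5,0,0],"turn": 0,"fingers": 0.65},
])

```text
clock: 22.6
tool_pos: [0.5678, -0.1114, 0.1101]
tcp_rot: [179.9, -0.0, 98.1]
wrist_force: [-1.1, 4.0, 5.6]
grip_width: 0.015
grasp_force: 3.4
```

```bash
python3 -c "
from h import *
report()"
```

```text
tcp [ 567.8 -111.4  110.1] shelf 37.1 -123.8
top slate [522.9 -50.3 128.9 158.8 -81.9]Traceback (most recent call last):
  File "<string>", line 3, in <module>
    report()
    ~~~~~~^^
  File "h.py", line 51, in report
    q=W[m&(W[...,1]<-.25)]; print(n,"cont far/side extents",q.min(0).round(3),q.max(0).round(3))
                                                            ~~~~~^^^
    return umr_minimum(a, axis, None, out, keepdims, initial, where)
ValueError: zero-size array to reduction operation minimum which has no identity
```

A 5.6 N upward force appeared after I lowered the fingers while in contact, probably because the tips are pressing on the flange. I'll raise them and check the slate.

>>> move_arm([
  {"translation": [0,0,-1.5],"turn": 0,"fingers": 0.65},
  {"translation": [0,0,-1.5],"turn": 0,"fingers": 0.65},
  {"translation": [0,0,0],"turn": 0,"fingers": 0.65},
])

```text
clock: 22.95
tool_pos: [0.5674, -0.1116, 0.1123]
tcp_rot: [-180.0, 0.0, 98.0]
wrist_force: [0.5, -0.1, 0.5]
grip_width: 0.0148
grasp_force: 0.0
```

```bash
sed -i 's/        q=W\[m&(W\[...,1\]<-.25)\]; print/        q=W[m\&(W[...,1]<-.25)]\n        if len(q): print/' h.py; python3 -c "
from h import *
report(); print(ctrl.observe()['wrist_force'])"
```

```text
tcp [ 567.4 -111.6  112.3] shelf 36.6 -123.9
top slate [522.9 -50.3 128.9 158.8 -81.9]
side gold 24 [ 0.563 -0.125  0.124] [255. 169.]
side slate [527.3 -87.1 159.9 215.8   7.3]
side cont far/side extents [ 0.45  -0.331  0.069] [ 0.647 -0.25   0.08 ]
[ 0.49738382  0.61826612 -0.47554528]
```

Force released; the slate's rear end is where it was. Continuing at this height.

>>> move_arm([
  {"translation": [-3,0,0],"turn": 0,"fingers": 0.65},
  {"translation": [-4,0,0],"turn": 0,"fingers": 0.65},
  {"translation": [-5,0,0],"turn": 0,"fingers": 0.65},
  {"translation": [-5,0,0],"turn": 0,"fingers": 0.65},
  {"translation": [-5,0,0],"turn": 0,"fingers": 0.65},
])

```text
clock: 23.55
tool_pos: [0.5704, -0.1338, 0.1122]
tcp_rot: [-180.0, 0.0, 98.0]
wrist_force: [-0.5, 0.7, -0.1]
grip_width: 0.0149
grasp_force: 0.1
```

>>> move_arm([
  {"translation": [-5,0,0],"turn": 0,"fingers": 0.65},
  {"translation": [-5,0,0],"turn": 0,"fingers": 0.65},
  {"translation": [-5,0,0],"turn": 0,"fingers": 0.65},
  {"translation": [-5,0,0],"turn": 0,"fingers": 0.65},
  {"translation": [-5,0,0],"turn": 0,"fingers": 0.65},
  {"translation": [-5,0,0],"turn": 0,"fingers": 0.65},
  {"translation": [-5,0,0],"turn": 0,"fingers": 0.65},
  {"translation": [-5,0,0],"turn": 0,"fingers": 0.65},
])

```text
clock: 24.35
tool_pos: [0.576, -0.1733, 0.1123]
tcp_rot: [-180.0, 0.0, 98.0]
wrist_force: [0.5, -0.0, 1.0]
grip_width: 0.0146
grasp_force: 0.1
```

>>> move_arm([
  {"translation": [-5,0,0],"turn": 0,"fingers": 0.65},
  {"translation": [-5,0,0],"turn": 0,"fingers": 0.65},
  {"translation": [-5,0,0],"turn": 0,"fingers": 0.65},
  {"translation": [-5,0,0],"turn": 0,"fingers": 0.65},
  {"translation": [-3,0,0],"turn": 0,"fingers": 0.65},
  {"translation": [0,0,0],"turn": 0,"fingers": 0.65},
  {"translation": [0,0,0],"turn": 0,"fingers": 0.65},
])

```text
clock: 25.05
tool_pos: [0.5791, -0.1956, 0.1121]
tcp_rot: [-180.0, -0.0, 98.0]
wrist_force: [0.4, 0.4, -0.2]
grip_width: 0.0151
grasp_force: 0.0
```

>>> move_arm([
  {"translation": [0,0,-15],"turn": 0,"fingers": 0.65},
  {"translation": [0,0,-25],"turn": 0,"fingers": 0.65},
  {"translation": [0,0,-30],"turn": 0,"fingers": 0.65},
  {"translation": [40,0,0],"turn": 0,"fingers": 0.65},
  {"translation": [40,0,0],"turn": 0,"fingers": 0.65},
  {"translation": [40,0,0],"turn": 0,"fingers": 0.65},
  {"translation": [40,0,0],"turn": 0,"fingers": 0.65},
  {"translation": [40,0,0],"turn": 0,"fingers": 0.65},
  {"translation": [40,0,0],"turn": 0,"fingers": 0.65},
  {"translation": [40,0,0],"turn": 0,"fingers": 0.65},
])

```text
clock: 26.05
tool_pos: [0.5399, 0.0834, 0.1838]
tcp_rot: [179.9, 0.0, 98.0]
wrist_force: [0.4, 0.2, 0.1]
grip_width: 0.0148
grasp_force: 0.0
```

>>> move_arm([
  {"translation": [40,0,0],"turn": 0,"fingers": 0.65},
  {"translation": [40,0,0],"turn": 0,"fingers": 0.65},
  {"translation": [0,0,0],"turn": 0,"fingers": 0.65},
  {"translation": [0,0,0],"turn": 0,"fingers": 0.65},
])

```text
clock: 26.45
tool_pos: [0.5289, 0.1618, 0.1834]
tcp_rot: [179.9, 0.0, 98.2]
wrist_force: [-0.2, -0.5, -0.3]
grip_width: 0.0145
grasp_force: 0.0
```

```bash
python3 -c "
from h import *
report()
a=cams.capture('top')['frame'];b=cams.capture('side')['frame']
cv2.imwrite('pics/z.png',cv2.resize(np.hstack([a[150:290,300:460],b[110:250,190:350]]),(800,350))[...,::-1])"
```

```text
tcp [528.9 161.8 183.4] shelf 36.5 152.2
top red 14 [ 0.486 -0.235  0.027] [390. 240.]
top slate [529.  -94.6 158.7 218.8   7.9]
top cont far/side extents [ 0.452 -0.344  0.069] [ 0.65  -0.25   0.079]
side slate [526.3 -90.2 161.  223.4   8. ]
side cont far/side extents [ 0.447 -0.342  0.069] [ 0.646 -0.25   0.08 ]
```

View pics/z.png

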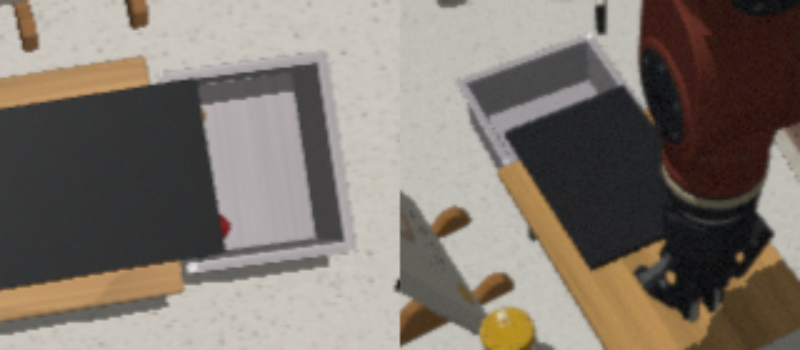

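Both capsules are off the slate. Red shows in the container at (224,226) in the crop, and gold is just visible under the slate edge at (202,117). I'll check gold's height.

```bash
python3 - <<'E'
from h import *
for i in range(2):
    c=cams.capture("top"); W=cloud(c); h=cv2.cvtColor(c["frame"],cv2.COLOR_RGB2HSV).astype(int)
    for v in range(192,202):
        for u in range(378,385):
            if h[v,u,1]>70: print(i,u,v,c["frame"][v,u],h[v,u],W[v,u].round(3),onplane(c,[[u,v]],.02)[0].round(3))
E
```

```text
0 380 193 [112  92  64] [ 18 109 112] [ 0.595 -0.194  0.108] [ 0.603 -0.217  0.02 ]
0 380 194 [113  87  51] [ 17 140 113] [ 0.593 -0.195  0.104] [ 0.6   -0.217  0.02 ]
0 381 194 [152 122  79] [ 18 122 152] [ 0.6   -0.217  0.027] [ 0.6   -0.219  0.02 ]
0 380 195 [91 73 49] [ 17 118  91] [ 0.591 -0.195  0.104] [ 0.598 -0.217  0.02 ]
0 381 195 [131 104  61] [ 18 136 131] [ 0.597 -0.217  0.027] [ 0.598 -0.219  0.02 ]
0 380 196 [74 64 48] [18 90 74] [ 0.589 -0.195  0.103] [ 0.595 -0.217  0.02 ]
0 381 196 [118  96  59] [ 19 128 118] [ 0.595 -0.218  0.025] [ 0.595 -0.219  0.02 ]
0 380 197 [71 62 47] [19 86 71] [ 0.586 -0.195  0.106] [ 0.593 -0.216  0.02 ]
0 381 197 [110  93  65] [ 19 104 110] [ 0.586 -0.198  0.102] [ 0.593 -0.219  0.02 ]
1 380 192 [116 101  78] [ 18  84 116] [ 0.598 -0.195  0.105] [ 0.605 -0.217  0.02 ]
1 380 193 [114  89  53] [ 18 136 114] [ 0.595 -0.195  0.105] [ 0.603 -0.217  0.02 ]
1 381 193 [151 121  78] [ 18 123 151] [ 0.603 -0.218  0.024] [ 0.603 -0.219  0.02 ]
1 380 194 [116  91  54] [ 18 136 116] [ 0.593 -0.195  0.103] [ 0.6   -0.217  0.02 ]
1 381 194 [155 120  66] [ 18 146 155] [ 0.6   -0.217  0.027] [ 0.6   -0.219  0.02 ]
1 380 195 [93 75 50] [ 17 118  93] [ 0.591 -0.196  0.101] [ 0.598 -0.217  0.02 ]
1 381 195 [136 107  60] [ 19 143 136] [nan nan nan] [ 0.598 -0.219  0.02 ]
1 380 196 [74 62 49] [16 86 74] [ 0.589 -0.195  0.103] [ 0.595 -0.217  0.02 ]
1 381 196 [116  93  58] [ 18 127 116] [ 0.595 -0.218  0.024] [ 0.595 -0.219  0.02 ]
1 380 197 [70 60 46] [18 87 70] [ 0.586 -0.195  0.105] [ 0.593 -0.216  0.02 ]
1 381 197 [104  87  63] [ 18 101 104] [ 0.586 -0.197  0.105] [ 0.593 -0.219  0.02 ]
```

Gold is at z ≈ 25 mm, at rest inside the container. The slate is in position and the arm is free of everything, so I'm handing in.

```bash
python3 -c "
from station import order
print(order.sign_off())"
```

```text
the job is handed in; nothing more can be done
None
```

Job handed in; no verdict came back, but my last camera measurements put the slate square to the shelf with about 39–40 mm of overhang, both capsules in the container, the container where it started and the arm clear (I didn't re-measure the glass or the jar).

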